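Steady the swinging drop hook and hang the tool plate

ROBOT

A 6-joint arm with a two-finger parallel gripper is mounted at the origin on the work surface. World frame = base frame: x ahead of the robot, y to its left, z up, the work surface at z = 0. Lengths are in mm, angles in rad, forces in N, time in s.
With the tool pointing down it reaches from about 350 to 875 mm from the base axis. Payload 4.2 kg.
Tool frame: the origin (TCP) lies midway between the tips of the shut fingers; the grasp point (between the pads) lies 19 mm behind it; x points along the fingers, y is the direction in which the jaws open and shut, and the axes are right-handed (so a half turn about x gives the same grasp; the last joint's range is limited). The gripper opens to 85 mm and grips with 20 to 120 N. Pads are 22 mm wide; open, the fingers measure 114 mm over their backs; the gripper's body (76 mm by 85 mm) begins 54 mm behind the grasp point. The pads swing forward as they close: fully open they stand 13 mm farther back than shut.
Start: joints at [-0.888, 0.385, 0.008, 0, -1.194, -0.259], TCP at [257.029, -569.68, 231.312] pointing down, gripper open.
Joint ranges: [-3.14, 3.14], [-1.21, 2.06], [-1.07, 1.41], [-3.16, 2.05], [-2.99, -0.16], [-3.1, 3.1]. Speed limits (rad/s): [2.79, 2.79, 3.14, 3.14, 3.14, 3.14].

INTERFACE

Orientations are given as a unit quaternion [x, y, z, w].
In Python, from bench import readout, imaging, arm gives the robot as it stands.
- The arm moves only by the tool arm_command, never from a script. Its argument "increments" is a list of rows, each a list of 3 entries, a list of its own where there are three numbers: the turn, a rotation vector about the world's x, y, z in degrees, then the shift along the world's x, y, z in mm, then the closure, from 0 (fully open) to 1 (shut). In form: [[[ax, ay, az], [tx, ty, tz], fingers], ...]. A call has exactly 5 rows; each row is the pose to reach, as a shift and turn from the pose measured when the call began; what a row does not reach only later rows make up. A row lasts 1/10 s, in which the tool goes at most 50 mm and 8.59 degrees, less where a joint would pass 70% of its speed; a pose out of reach is approached as far as the arm can. A call with a gripper value outside its range is refused whole. The fingers move at their own pace and stop on an object; the grip force is fixed at half the most. Time passes only in rows, so rows that repeat a pose let the fingers close, or fill a call up. It gives the time, the measured TCP pose, the force and the opening at its end, in the units of the state.
- readout.read_state(): the state, without advancing time (a new reading comes with each control period).
- imaging.get_image(name): name is "scene" or "top"; returns (picture, depth): 400x640x3 uint8, blue, green, red; 400x640 float32, mm along the optical axis (not along the pixel's ray), 0 where there is no reading.
- imaging.camera_info(name): a dict with "vfov" (degrees; the focal length in pixels is half the picture's height over the tangent of half this angle, whatever the lens; pixels are square), "cx", "cy" (the principal point, pixels), "D" ([k1, k2, p1, p2, k3] as OpenCV has them; the pictures are not rectified), "eye" and "rotation" of the camera in the world. Camera axes: x right, y down, z forward; pixel columns grow to the right and rows downward; lengths in mm; the calibration is good to about 2 mm. A picture is of the moment at which its call begins. camera_info takes no time and is no camera call.
- arm.job_done(): hands the job in, once; it reports no verdict.
The state is a dict: "clock": time; "joints": joint angles; "joint_vel": joint speeds; "joint_efforts": joint torques, N m; "position": TCP position; "ee_rot": TCP orientation; "contact_force": force on the tool from outside, world axes, zero at the start; "wrist_torque": the same for the moment, N m; "gripper_width": finger opening in mm.
Only numpy, scipy, OpenCV 4.12 (cv2) and the standard library are available. Lean on these libraries where they do the work, as an engineer would, in place of code of your own. Each camera call takes 0.05 s, during which the arm holds its last target. There are 200 camera calls.

TASK

The drop hook under the small gallows is swinging and will not stop by itself in time: first bring it to rest with a touch, until it hangs still on its own with nothing touching it, while the plates still stand in their stand. Then lift the longer plate, the one with the rectangular hole, out of the stand and hang it by that hole in the hook, so that it is left hanging freely, upright and without swinging. Leave the shorter plate standing in its slot and do not disturb the other things on the table.

Things in the scene. Friction and masses are not known exactly. Their poses are not given: they have to be found in the camera images.
- gallows: Fixed gallows; origin on the table straight under the hook's pivot, z up. A level 24 mm square aluminium boom, 378 to 402 mm above the table, runs from over the origin to a 30 mm square post, 412 mm tall, at x +130, y -130 mm, on a 110 mm square foot. Nothing of it lies more than 25 mm to the -x or +y side of the origin.
- hook_pivot (a point): The hook's pivot at the free end of the boom, 360 mm above the table, fixed; axes as the gallows. x points roughly away from the robot and is the swing axis, so the hook swings sideways along y. The hook's mouth opens to +y.
- hook (a joint): Swing of the steel hook (150 g), rad: 0 hangs straight down at rest, + is towards +y of hook_pivot. Starts swinging freely 0.25 to 0.5 rad either way, period about 0.8 s, dying out only over minutes.
- hook_seat (a point): Top of the hook's seat (where a load rests), middle of its flat 18 mm bottom; moves with the hook. At angle 0 it lies at y +5, z -153 mm from hook_pivot, axes as there. The hook is a 10 mm round bar bent in the y-z plane.
- hook_back (a point): Middle of the hook's straight upright back, on the bar's centre line, moves with the hook; at angle 0 it lies at y -15, z -117 mm from hook_pivot. The back runs 25 mm up and down from here; above it the bar slants in to the shank, which rises from (y +5, z -70) to the pivot.
- hook_tip (a point): Top of the hook's open rounded tip, moves with the hook; at angle 0 it lies at y +27, z -125 mm from hook_pivot, 28 mm above the seat. A plate's top bar goes over it from +y, under the shank, and down to the seat.
- plate_mid (a point): Centre of the longer plate (loose, bare aluminium, about 0.3 kg): 180 mm long (x), 8 thick (y), 130 tall (z), on edge in one of the stand's two slots, -x end towards the robot. A hole 44 mm long, 60 tall goes through along y, centred in x; above it a bar 14 mm high along the top edge, beside it 68 mm of solid plate at either end, to grip by its faces. Bolt heads stand out 1 mm.
- plate_eye (a point): On the longer plate, middle of the top of the hole (under side of the top bar), 51 mm above plate_mid, 14 mm below the plate's top edge: this comes to rest on hook_seat. Axes as plate_mid.
- blank_mid (a point): Centre of the shorter plate (loose, bare aluminium, 130 mm long, 8 thick, 110 tall, no hole), standing parallel to the longer one in the other slot. Leave it there.
- stand: Black slotted stand fixed to the table; origin at the centre of its underside, x along the slots, z up. Base 130 by 190 mm, 10 mm thick; two slots 11 mm wide at y +45 and -45 mm between walls 10 mm thick that reach up to 42 mm above the table; slots open at top and ends, floor 10 mm above the table.
- phone: Bystander: black phone, 150 by 72 by 9 mm, lying flat. Origin under its centre.
- driver: Bystander: screwdriver, 170 mm long, lying.
- motor: Bystander: stepper motor, 56 by 56 by 62 mm, standing with a thin shaft up to 84 mm. Origin under its centre.
- cup_holder: Bystander: black suction cup with brass fitting, 56 mm wide, 80 mm tall, standing. Origin under its centre.
- bracket: Bystander: steel angle bracket, 80 by 40 by 56 mm. Origin under its base.
Mind the look-alikes: they are no part of the job. Leave any yellow look-alike of the part that bears blank_mid alone.

How it is judged (in metres and radians):
On the way:
1. the hook hangs still on its own: within 0.06 rad of straight down, slower than 0.25 rad/s, nothing touching it, for 0.8 s, with the longer plate still in the stand (value of joint hook between -0.06 and 0.06 rad and velocity of joint hook between -0.25 and 0.25 rad/s and contact force between anything else and hook below 0.05 N and distance of plate_mid from where it was at the start of the episode below 0.02 m), for 0.8 s.
At the end, for the whole second after the job is handed in: Longer plate hangs in the hook: top of its hole within 30 mm of the seat, upright within 0.35 rad, slower than 0.1 m/s, hook within 0.15 rad of straight down, robot touching nothing; shorter plate upright within 0.1 rad and within 20 mm of its place (distance between plate_eye and hook_seat below 0.03 m and angle between plate_mid's own z axis and vertical below 0.35 rad and linear speed of plate below 0.1 m/s and value of joint hook between -0.15 and 0.15 rad and distance of blank_mid from where it was at the start of the episode below 0.02 m and angle between blank_mid's own z axis and vertical below 0.1 rad).
It fails at once if a bystander (phone, screwdriver, motor, suction cup, bracket) is moved by more than 30 mm (distance of any of phone, driver, motor, cup_holder, bracket from where it was at the start of the episode above 0.03 m).
It fails at once if the shorter plate is lifted or knocked out of its place by more than 20 mm (distance of blank_mid from where it was at the start of the episode above 0.02 m).
It also fails if it takes over 69 s, if anything falls off the work surface, if the arm or the gripper's body presses on something with over 40 N, if the wrist force passes 120 N, or if a joint passes its speed limit or range.

## Working session

There is one attempt and no reset: what is moved stays moved. The work goes in short steps, Python scripts to look and compute and a tool call to move; the robot and the scene stay as the last step left them, time stands still between calls to the robot, and variables do not carry over. Pictures are saved under pics/ and viewed, about 8 in all and at most 12, crops included, and the job is handed in when it is done.

Besides the shell and the picture viewer there is one more tool, called after "Emit:" as name(argument=value, ...), one argument or row to a line, values as JSON. arm_command: Moves the arm, as the interface text tells. Its arguments: {"type":"object","properties":{"increments":{"type":"array","items":{"type":"array"}}},"required":["increments"]}

```bash
mkdir -p pics
cat > h.py <<'E'
import numpy as np, cv2
from bench import readout, imaging, arm
def K(n):
    c=imaging.camera_info(n); f=200/np.tan(np.radians(c["vfov"]/2))
    return c,np.array([[f,0,c["cx"]],[0,f,c["cy"]],[0,0,1]]),np.array(c["D"],float)
def xyz(n,dep):
    c,k,D=K(n); R=np.array(c["rotation"],float).reshape(3,3); u,v=np.meshgrid(np.arange(640.),np.arange(400.))
    p=cv2.undistortPoints(np.stack([u.ravel(),v.ravel()],1)[:,None],k,D)[:,0]
    r=np.c_[p,np.ones(len(p))]; return ((r*dep.reshape(-1,1))@R.T+np.array(c["eye"])).reshape(400,640,3)
def ray(n,u,v):
    c,k,D=K(n); p=cv2.undistortPoints(np.array([[[u,v]]],float),k,D)[0,0]
    return np.array(c["eye"],float),np.array(c["rotation"],float).reshape(3,3)@np.array([p[0],p[1],1])
def onz(n,u,v,z):
    e,d=ray(n,u,v); return e+d*(z-e[2])/d[2]
def proj(n,P):
    c,k,D=K(n); R=np.array(c["rotation"],float).reshape(3,3)
    q=(np.atleast_2d(P)-np.array(c["eye"]))@R
    return cv2.projectPoints(q,np.zeros(3),np.zeros(3),k,D)[0][:,0]
E
python3 - <<'E'
from h import *
for n in("scene","top"):
    a,d=imaging.get_image(n); cv2.imwrite(f"pics/{n}0.png",a); np.savez(f"{n}0.npz",a=a,p=xyz(n,d),d=d); print(n,imaging.camera_info(n))
print(readout.read_state())
E
```

```text
Traceback (most recent call last):
  File "h.py", line 7, in xyz
    c,k,D=K(n); R=np.array(c["rotation"],float).reshape(3,3); u,v=np.meshgrid(np.arange(640.),np.arange(400.))
                  ~~~~~~~~~~~~~~~~~~~~~~~~~~~~~~~~~~~~~^^^^^
ValueError: cannot reshape array of size 4 into shape (3,3)
```

View pics/scene0.png

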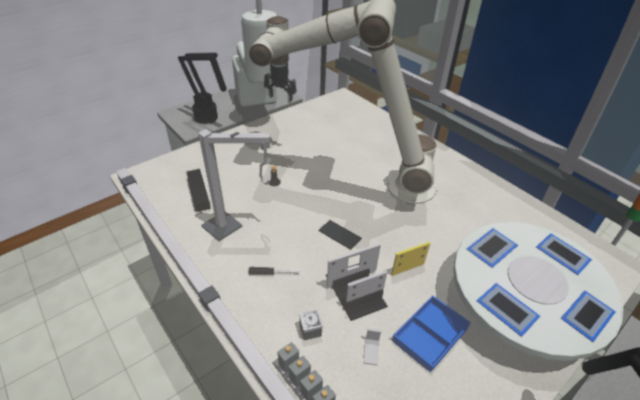

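The scene view shows the gallows (post at 215,185, hook about 265,160), the long plate with its hole (352,265), the grey blank (365,288) and a yellow look-alike (410,258) lying outside the stand. The camera rotation is a quaternion, so I'll fix the helper.

```bash
sed -i 's/np.array(c\["rotation"\],float).reshape(3,3)/Rotation.from_quat(c["rotation"]).as_matrix()/; 1i from scipy.spatial.transform import Rotation' h.py
python3 - <<'E'
from h import *
for n in("scene","top"):
    a,d=imaging.get_image(n); cv2.imwrite(f"pics/{n}1.png",a); np.savez(f"{n}1.npz",a=a,p=xyz(n,d),d=d); print(n,imaging.camera_info(n))
print(readout.read_state())
p=np.load("scene1.npz")["p"]
for u,v in [(352,265),(345,225),(215,185),(235,137),(410,258),(365,288),(340,235),(310,322),(274,175),(372,345),(262,270)]: print(u,v,p[v,u].round())
E
```

```text
scene {'vfov': 51.31704698633663, 'cx': 316.7383573580668, 'cy': 200.44563445805528, 'D': array([-0.0797525,  0.       ,  0.       ,  0.       ,  0.       ]), 'eye': array([1155.44543218,  779.79913033, 1111.10568136]), 'rotation': array([ 0.29797852,  0.86334452, -0.38132444, -0.14295704])}
top {'vfov': 55.9527030696333, 'cx': 321.34346203278017, 'cy': 192.64063466468247, 'D': array([-0.0298112,  0.       ,  0.       ,  0.       ,  0.       ]), 'eye': array([ 362.47679368,   17.79136343, 1155.25417519]), 'rotation': array([ 0.71393521, -0.69392632,  0.06538571, -0.06698872])}
{'clock': 0.15, 'joints': array([-8.88413563e-01,  3.85370766e-01,  6.95828150e-03, -3.27143906e-04,
       -1.19398484e+00, -2.58581210e-01]), 'joint_vel': array([-0.00109482, -0.00162748,  0.00265917,  0.00222831,  0.00113271,
        0.00219718]), 'joint_efforts': array([ 3.57587869e-04, -3.92679405e+01,  1.88581967e+01,  4.18858409e+00,
       -3.39222257e-03, -7.96598499e-06]), 'position': array([ 256.84319649, -569.32009946,  230.4893454 ]), 'ee_rot': array([-0.14812265,  0.69146036,  0.1492292 ,  0.69113884]), 'contact_force': array([-0.74842785,  0.7349823 ,  0.36704372]), 'wrist_torque': array([-0.01321831, -0.0504418 , -0.02172532]), 'gripper_width': 85.1096594077059}
352 265 [482. 162.   8.]
345 225 [369.  -0.   1.]
215 185 [ 739. -265.  208.]
235 137 [ 669. -210.  401.]
410 258 [343. 289.  62.]
365 288 [553. 292.  77.]
340 235 [423.  32.   7.]
310 322 [751. 275.  63.]
274 175 [ 440. -365.   43.]
372 345 [635. 419.   6.]
262 270 [741.   6.  24.]
```

View pics/top1.png

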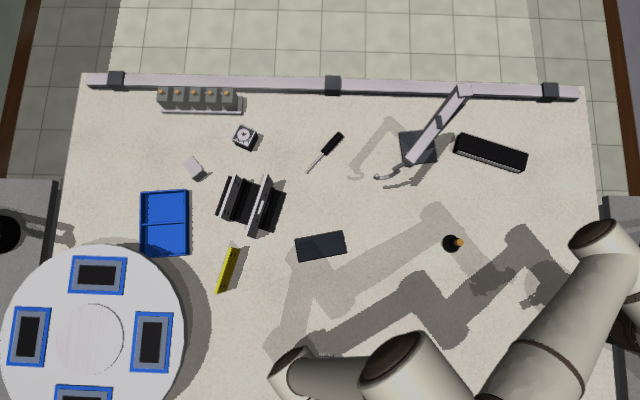

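Top view: boom end at (408,162), post at (462,90), hook swung to about (385,177); long plate (258,205) and blank (230,200) in the stand; yellow look-alike at (228,270). The driver lies at (325,150), the motor at (245,137), the phone at (320,245) and the cup at (453,243).

Run:
```python
from h import *
P=[];
for n in("scene","top"):
    z=np.load(n+"1.npz"); p=z["p"].reshape(-1,3); P.append(p[z["d"].ravel()>0])
def rect(q,lab):
    r=cv2.minAreaRect(q[:,:2].astype(np.float32)); print(lab,len(q),"c",np.round(r[0],1),"s",np.round(r[1],1),"a",round(r[2],1),"z",np.percentile(q[:,2],[2,50,98]).round())
for n,p in zip(("scene","top"),P):
    sel=lambda x0,x1,y0,y1,z0,z1:p[(p[:,0]>x0)&(p[:,0]<x1)&(p[:,1]>y0)&(p[:,1]<y1)&(p[:,2]>z0)&(p[:,2]<z1)]
    q=sel(400,900,-330,-100,365,395 if 0 else 408); rect(q,n+" boom")
    q=sel(400,750,120,360,55,170)
    lab=None
    # split into clusters via raster
    im=np.zeros((400,300),np.uint8); ij=np.c_[q[:,0]-400,q[:,1]-100].astype(int); im[ij[:,0],ij[:,1]]=255
    im=cv2.morphologyEx(im,cv2.MORPH_CLOSE,np.ones((7,7))); k,L=cv2.connectedComponents(im); l=L[ij[:,0],ij[:,1]]
    for i in range(1,k):
        if (l==i).sum()>30: rect(q[l==i],n+f" pl{i}"); 
    # top edges
    for i in range(1,k):
        s=q[l==i]
        if len(s)>30:
            t=s[s[:,2]>np.percentile(s[:,2],98)-6]; rect(t,"  top edge")
            pr=s[:,:2]-s[:,:2].mean(0); _,_,V=np.linalg.svd(pr,full_matrices=False); print("  dir deg",np.degrees(np.arctan2(V[0,1],V[0,0])))
    q=sel(450,700,-260,0,170,360); rect(q,n+" hook")
    rect(sel(700,800,-330,-230,100,360),n+" post")
```

```text
scene boom 754 c [ 669.8 -220.7] s [ 37. 219.] a 55.2 z [367. 397. 406.]
scene pl2 886 c [522.9 203.7] s [ 14.7 181.5] a 74.3 z [ 57. 104. 142.]
scene pl3 553 c [547. 291.] s [ 13.6 133.1] a 74.7 z [ 57.  96. 122.]
scene pl4 201 c [739.2 270.8] s [59.1 43.2] a 67.3 z [56. 64. 85.]
  top edge 146 c [522.4 203. ] s [ 12.9 178.6] a 74.7 z [137. 140. 144.]
  dir deg -15.358345200732195
  top edge 118 c [547.4 290.9] s [ 13.6 130.7] a 74.7 z [116. 120. 123.]
  dir deg -15.561545141825762
  top edge 9 c [745.9 268.1] s [8.4 5.7] a 52.3 z [80. 85. 87.]
  dir deg 83.41190255017177
scene hook 162 c [ 592.8 -155.9] s [22.6 49.7] a 21.9 z [205. 267. 359.]
scene post 783 c [ 744.3 -265.5] s [29.1 44.3] a 55.6 z [106. 242. 356.]
top boom 1079 c [ 657.8 -217. ] s [ 41.8 198. ] a 52.1 z [372. 403. 407.]
top pl2 551 c [520.2 200.3] s [  9.9 179.5] a 74.7 z [ 58. 123. 143.]
top pl3 421 c [545.3 286.7] s [ 10.5 130. ] a 74.2 z [ 58. 104. 123.]
top pl4 227 c [738.1 267.9] s [57.1 45.4] a 68.1 z [57. 63. 85.]
  top edge 194 c [520.1 200.8] s [  8.9 178.9] a 74.7 z [138. 141. 144.]
  dir deg 164.662914856857
  top edge 139 c [545.2 287.6] s [ 10.1 129. ] a 74.9 z [118. 121. 124.]
  dir deg 164.63547749795788
  top edge 7 c [743.5 266.2] s [6.4 5.6] a 67.2 z [80. 85. 89.]
  dir deg 89.33279587509497
top hook 182 c [ 586.3 -137.3] s [59.7 15.7] a 89.4 z [209. 252. 352.]
top post 240 c [ 733.3 -275. ] s [44.2 12. ] a 50.8 z [113. 275. 358.]
```

Run:
```python
import cv2
a=cv2.imread("pics/top1.png")[110:290,190:420]; cv2.imwrite("pics/crop1.png",cv2.resize(a,None,fx=3.4,fy=3.3,interpolation=cv2.INTER_CUBIC))
```

```text
(no output)
```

View pics/crop1.png

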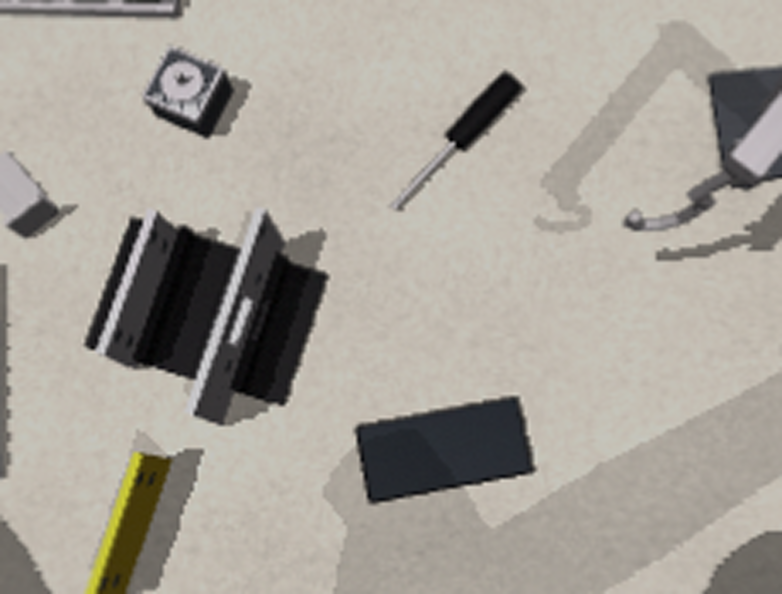

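The crop confirms it: the longer plate with the hole is at crop (240,315), the blank at (130,285), and the yellow look-alike at (130,520) is outside the stand. Next I'll refine the gallows pose and work out the first approach.

```bash
cat >> h.py <<'E'
def gallows_pts(n):
    z=np.load(n+"1.npz"); p=z["p"].reshape(-1,3); return p[z["d"].ravel()>0]
def tool_R(yaw,pitch):  # x forward pitched down, y horizontal (left)
    return Rotation.from_euler("ZY",[yaw,pitch],degrees=True)
def delta(R,g):   # grasp point target g -> rotvec deg, shift mm
    s=readout.read_state(); r0=Rotation.from_quat(s["ee_rot"]); tcp=np.array(g)+19*R.as_matrix()[:,0]
    return (R*r0.inv()).as_rotvec(degrees=True).round(1),(tcp-s["position"]).round(1)
E
python3 - <<'E'
from h import *
for n in("scene","top"):
    p=gallows_pts(n); s=lambda z0,z1:p[(p[:,0]>500)&(p[:,0]<850)&(p[:,1]>-340)&(p[:,1]<-100)&(p[:,2]>z0)&(p[:,2]<z1)]
    b=s(399,406); b=b[b[:,0]<700]; t=s(409,418)
    print(n,"post top",len(t),np.round(cv2.minAreaRect(t[:,:2].astype(np.float32)),1) if 0 else cv2.minAreaRect(t[:,:2].astype(np.float32)))
    c=b[:,:2].mean(0); _,_,V=np.linalg.svd(b[:,:2]-c,full_matrices=False); d=V[0]*np.sign(V[0,0]); a=(b[:,:2]-c)@d; w=(b[:,:2]-c)@[-d[1],d[0]]
    print(" boom c",c.round(1),"dir",np.degrees(np.arctan2(d[1],d[0])).round(1),"end",(c+d*np.percentile(a,.5)).round(1),"w",np.percentile(w,[2,98]).round(1))
    h=s(205,352); h=h[(h[:,0]<640)]
    for z0 in range(205,352,12):
        k=h[(h[:,2]>=z0)&(h[:,2]<z0+12)]
        if len(k): print("  ",z0,len(k),np.median(k,0).round(1))
R=tool_R(9,30); print(R.as_matrix().round(2)); print(Rotation.from_quat(readout.read_state()["ee_rot"]).as_matrix().round(2))
E
```

```text
scene post top 52 ((739.854248046875, -275.26654052734375), (29.011098861694336, 32.541595458984375), 7.395317077636719)
 boom c [ 640.9 -199.3] dir -37.2 end [ 583.2 -155.6] w [-13.2  12.6]
   205 28 [ 594.3 -159.9  210.1]
   217 15 [ 592.  -137.9  222.6]
   229 16 [ 593.4 -171.9  234. ]
   241 8 [ 597.8 -175.6  244.9]
   253 8 [ 597.5 -173.8  259.2]
   265 7 [ 598.1 -173.1  271.1]
   277 6 [ 597.8 -163.2  283. ]
   289 10 [ 595.  -156.5  293.4]
   301 11 [ 594.1 -156.9  306.9]
   313 8 [ 594.  -159.5  316.6]
   325 12 [ 594.5 -159.   331.6]
   337 9 [ 594.2 -159.3  341.9]
   349 2 [ 602.9 -169.3  350.3]
top post top 196 ((712.4793090820312, -249.34231567382812), (38.4105110168457, 113.16461181640625), 40.275089263916016)
 boom c [ 636.4 -201. ] dir -37.4 end [ 579.7 -157.7] w [-11.6  11.9]
   205 38 [ 585.9 -133.8  212.6]
   217 19 [ 585.5 -146.7  221.2]
   229 18 [ 584.9 -115.4  237.5]
   241 17 [ 585.8 -152.6  244.8]
   253 7 [ 587.3 -157.3  256. ]
   265 7 [ 587.1 -164.   269.7]
   277 9 [ 586.9 -159.2  283.5]
   289 9 [ 586.4 -144.6  295.3]
   301 12 [ 586.1 -147.7  307.7]
   313 13 [ 587.3 -151.6  317.4]
   325 14 [ 588.4 -155.1  331.2]
   337 12 [ 588.3 -158.3  342.7]
   349 2 [ 588.2 -160.2  350.6]
[[ 0.86 -0.16  0.49]
 [ 0.14  0.99  0.08]
 [-0.5  -0.    0.87]]
[[-0.   -0.41  0.91]
 [ 0.    0.91  0.41]
 [-1.    0.   -0.  ]]
```

Run:
```python
from h import *
R=tool_R(7.7,30); g=np.array([590.5,-159,303]); x=R.as_matrix()[:,0]
print(x, delta(R,g-110*x), delta(R,g))
```

```text
[ 0.85821663  0.11603544 -0.5       ] (array([ 16.5, -57.9, -15.1]), array([255.6, 399.8, 118. ])) (array([ 16.5, -57.9, -15.1]), array([350. , 412.5,  63. ]))
```

Emit:
arm_command(
  increments=[
    [[0, 0, 0], [20, 30, 30], 0],
    [[3, -10, -3], [50, 70, 50], 0],
    [[5, -18, -5], [75, 110, 70], 0],
    [[7.5, -26, -7], [100, 150, 80], 0],
    [[9.5, -34, -9], [125, 190, 90], 0],
  ],
)

```text
clock: 0.65
position: [382.4, -379.4, 321.9]
ee_rot: [-0.078, 0.466, 0.104, 0.875]
contact_force: [0.2, -0.7, -1.6]
gripper_width: 85.0
```

Run:
```python
from h import *
R=tool_R(7.7,30); g=np.array([590.5,-159,303]); x=R.as_matrix()[:,0]
print(delta(R,g-110*x),readout.read_state()["clock"])
```

```text
(array([  7.4, -25.5,  -6.4]), array([130. , 209.8,  26.6])) 0.65
```

Emit:
arm_command(
  increments=[
    [[2, -7, -2], [26, 42, 8], 0],
    [[4, -14, -4], [52, 84, 14], 0],
    [[6, -21, -5.5], [78, 126, 20], 0],
    [[7.4, -25.5, -6.4], [104, 168, 26], 0],
    [[7.4, -25.5, -6.4], [130, 210, 26.6], 0],
  ],
)

```text
clock: 1.15
position: [510.8, -170.4, 347.7]
ee_rot: [-0.015, 0.258, 0.062, 0.964]
contact_force: [0.2, -0.2, -0.6]
gripper_width: 85.4
```

```bash
cat >> h.py <<'E'
def hook_angle():
    _,d=imaging.get_image("top"); p=xyz("top",d)[(d>0)]
    yg=np.array([-.134,.991]); xg=np.array([.991,.134]); q=p[:,:2]-[591,-163]; y=q@yg; x=q@xg
    m=(abs(x)<14)&(abs(y)<80)&(p[:,2]>200)&(p[:,2]<352)
    return y[m],p[m,2],x[m]
E
python3 - <<'E'
from h import *
R=tool_R(7.7,30); g=np.array([590.5,-159,303]); x=R.as_matrix()[:,0]
print(delta(R,g-110*x),delta(R,g))
for i in range(16):
    y,z,_=hook_angle(); m=(z>292)&(z<345)
    k=(z<217)&(z>190); print(readout.read_state()["clock"],np.polyfit(z[m],y[m],1).round(3) if m.sum()>5 else None, y[m].mean().round(1),np.median(y[k]).round(1),end=" | ")
a,d=imaging.get_image("scene"); cv2.imwrite("pics/s2.png",cv2.resize(a[90:240,180:400],None,fx=3.4,fy=3.4))
E
```

```text
(array([-0.2,  0.1,  0.4]), array([1.6, 0.9, 0.8])) (array([-0.2,  0.1,  0.4]), array([ 96. ,  13.6, -54.2]))
1.2 [  0.062 -21.779] -2.5 -13.6 | 1.25 [   0.328 -115.902] -16.9 -37.4 | 1.3 [   0.651 -224.523] -29.4 -53.3 | 1.35 [   0.805 -276.152] -34.6 -59.2 | 1.4 [   0.88  -295.921] -33.2 -55.7 | 1.45 [   0.65  -216.323] -21.6 -40.7 | 1.5 [  0.169 -58.247] -5.9 -19.8 | 1.55 [-0.089 32.349] 4.0 4.1 | 1.6 [ -0.302 108.332] 11.5 31.0 | 1.65 [ -0.445 160.63 ] 17.7 49.2 | 1.7 [ -0.489 178.291] 20.9 55.5 | 1.75 [ -0.488 177.158] 20.3 55.2 | 1.8 [ -0.438 156.416] 16.0 46.4 | 1.85 [-0.257 91.822] 9.7 24.0 | 1.9 [-0.022  8.536] 1.7 -1.2 | 1.95 [  0.266 -91.447] -11.0 -25.5 |
```

View pics/s2.png

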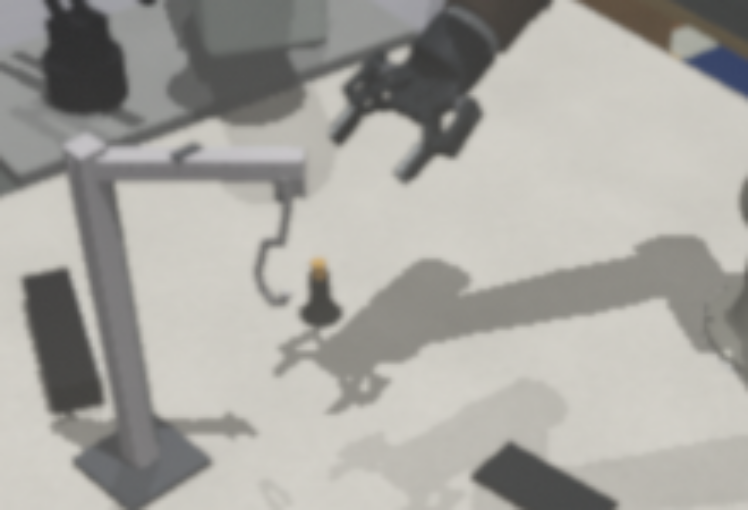

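The crop shows the open gripper at (410,120) facing the hook (275,260), with the boom end at (290,185). Nothing is in the way, so I'll move in around the shank and close.

Emit:
arm_command(
  increments=[
    [[0, 0, 0], [35, 5, -20], 0],
    [[0, 0, 0], [70, 10, -40], 0],
    [[0, 0, 0], [96, 14, -54], 0],
    [[0, 0, 0], [96, 14, -54], 0.2],
    [[0, 0, 0], [96, 14, -54], 0.4],
  ],
)

```text
clock: 2.5
position: [608.1, -156.3, 293.5]
ee_rot: [-0.017, 0.259, 0.065, 0.964]
contact_force: [0.0, 0.1, -0.3]
gripper_width: 59.0
```

Emit:
arm_command(
  increments=[
    [[0, 0, 0], [0, 0, 0], 0.6],
    [[0, 0, 0], [0, 0, 0], 0.8],
    [[0, 0, 0], [0, 0, 0], 0.95],
    [[0, 0, 0], [0, 0, 0], 0.95],
    [[0, 0, 0], [0, 0, 0], 0.95],
  ],
)

```text
clock: 3.0
position: [608.1, -160.4, 294.4]
ee_rot: [-0.018, 0.258, 0.06, 0.964]
contact_force: [1.4, -9.5, -1.3]
gripper_width: 8.7
```

```bash
cat > chk.py <<'E'
from h import *
import sys
for i in range(int(sys.argv[1])):
    y,z,_=hook_angle(); k=(z<217)&(z>190); t=(z>217)&(z<240)
    print(readout.read_state()["clock"],"seat y",np.median(y[k]).round(1),k.sum(),"tip/back",np.percentile(y[t],[10,90]).round(1),end=" | ")
s=readout.read_state(); print(s["gripper_width"],s["contact_force"].round(2),s["position"].round(1))
a,d=imaging.get_image("scene"); cv2.imwrite(sys.argv[2],cv2.resize(a[90:240,180:400],None,fx=3.4,fy=3.4,interpolation=cv2.INTER_CUBIC))
E
python3 chk.py 1 pics/s3.png
```

```text
3.05 seat y nan 0 tip/back [-13.9  24.3] | 8.454055963958224 [ 1.38 -9.68 -1.05] [ 608.1 -160.5  294.4]
  return _methods._mean(a, axis=axis, dtype=dtype,
  ret = ret.dtype.type(ret / rcount)
```

View pics/s3.png

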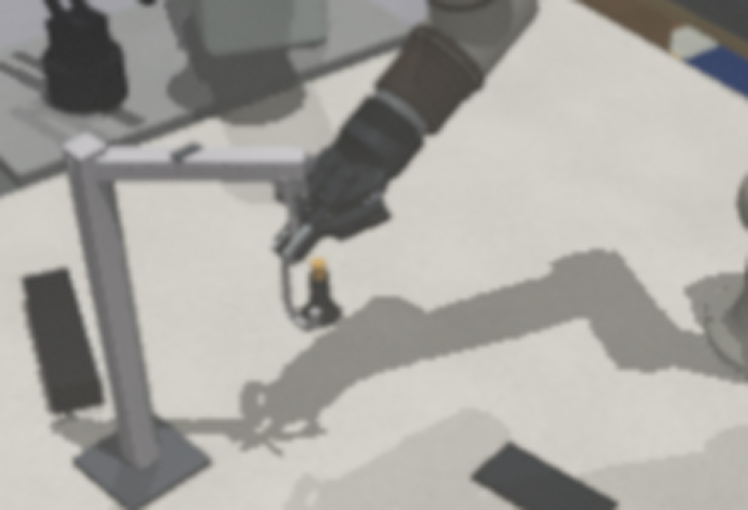

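The crop shows the fingers gripping the hook's shank at (290,240), with the hook hanging below, nearly straight. Next I'll open slowly.

Emit:
arm_command(
  increments=[
    [[0, 0, 0], [0, 0, 0], 0.91],
    [[0, 0, 0], [0, 0, 0], 0.9],
    [[0, 0, 0], [0, 0, 0], 0.89],
    [[0, 0, 0], [0, 0, 0], 0.88],
    [[0, 0, 0], [0, 0, 0], 0.87],
  ],
)

```text
clock: 3.6
position: [608.1, -160.6, 295.0]
ee_rot: [-0.018, 0.258, 0.06, 0.964]
contact_force: [2.3, -1.0, -0.0]
gripper_width: 11.0
```

Emit:
arm_command(
  increments=[
    [[0, 0, 0], [0, 0, 0], 0.86],
    [[0, 0, 0], [0, 0, 0], 0.85],
    [[0, 0, 0], [0, 0, 0], 0.84],
    [[0, 0, 0], [0, 0, 0], 0.83],
    [[0, 0, 0], [0, 0, 0], 0.82],
  ],
)

```text
clock: 4.1
position: [608.0, -160.4, 294.9]
ee_rot: [-0.018, 0.258, 0.06, 0.964]
contact_force: [-0.6, -1.0, 0.4]
gripper_width: 15.4
```

Emit:
arm_command(
  increments=[
    [[0, 0, 0], [0, 0, 0], 0.81],
    [[0, 0, 0], [0, 0, 0], 0.8],
    [[0, 0, 0], [0, 0, 0], 0.79],
    [[0, 0, 0], [0, 0, 0], 0.78],
    [[0, 0, 0], [0, 0, 0], 0.77],
  ],
)

```text
clock: 4.6
position: [608.0, -160.5, 294.9]
ee_rot: [-0.018, 0.258, 0.06, 0.964]
contact_force: [0.8, 0.2, -0.5]
gripper_width: 19.8
```

```bash
python3 chk.py 12 pics/s4.png 2>/dev/null
```

```text
4.65 seat y -22.3 1 tip/back [-17.9  26. ] | 4.7 seat y nan 0 tip/back [-18.2  26.2] | 4.75 seat y nan 0 tip/back [-17.   26.9] | 4.8 seat y nan 0 tip/back [-17.   26.8] | 4.85 seat y 23.7 1 tip/back [-16.1  26.9] | 4.9 seat y 23.8 1 tip/back [-16.2  26.8] | 4.95 seat y 24.3 1 tip/back [-16.2  26.7] | 5.0 seat y nan 0 tip/back [-16.6  26.8] | 5.05 seat y nan 0 tip/back [-18.9  26.4] | 5.1 seat y nan 0 tip/back [-20.6  26.3] | 5.15 seat y nan 0 tip/back [-21.3  26.2] | 5.2 seat y 24.0 1 tip/back [-21.3  25.8] | 19.39346700865591 [ 0.19 -0.33 -0.5 ] [ 608.  -160.4  295. ]
```

Emit:
arm_command(
  increments=[
    [[0, 0, 0], [0, 0, 0], 0.75],
    [[0, 0, 0], [0, 0, 0], 0.73],
    [[0, 0, 0], [0, 0, 0], 0.7],
    [[0, 0, 0], [0, 0, 0], 0.66],
    [[0, 0, 0], [0, 0, 0], 0.62],
  ],
)

```text
clock: 5.75
position: [608.0, -160.4, 294.9]
ee_rot: [-0.018, 0.258, 0.06, 0.964]
contact_force: [0.4, -0.5, -0.3]
gripper_width: 32.6
```

Emit:
arm_command(
  increments=[
    [[0, 0, 0], [0, 0, 0], 0.56],
    [[0, 0, 0], [0, 0, 0], 0.5],
    [[0, 0, 0], [0, 0, 0], 0.4],
    [[0, 0, 0], [0, 0, 0], 0.2],
    [[0, 0, 0], [0, 0, 0], 0],
  ],
)

```text
clock: 6.25
position: [608.0, -160.4, 295.0]
ee_rot: [-0.018, 0.258, 0.06, 0.964]
contact_force: [0.1, -0.4, 1.4]
gripper_width: 78.2
```

```bash
python3 chk.py 16 pics/s4.png 2>/dev/null
```

```text
6.3 seat y -3.6 36 tip/back [-17.2 -13.5] | 6.35 seat y -1.6 42 tip/back [-17.8  20.4] | 6.4 seat y -1.3 41 tip/back [-16.7  21.9] | 6.45 seat y -1.4 42 tip/back [-17.1  21.8] | 6.5 seat y -2.7 44 tip/back [-18.   21.9] | 6.55 seat y -3.4 43 tip/back [-19.3  21.5] | 6.6 seat y -1.5 43 tip/back [-20.9  21.5] | 6.65 seat y -3.5 41 tip/back [-18.6  22.1] | 6.7 seat y -2.5 44 tip/back [-19.   21.8] | 6.75 seat y -1.9 43 tip/back [-18.4  21.5] | 6.8 seat y -3.4 45 tip/back [-19.2  22.2] | 6.85 seat y -1.8 41 tip/back [-17.8  21.3] | 6.9 seat y -2.5 42 tip/back [-17.2  21.7] | 6.95 seat y -1.7 40 tip/back [-17.3  22. ] | 7.0 seat y -1.2 41 tip/back [-16.8  21.8] | 7.05 seat y -1.6 41 tip/back [-17.2  22. ] | 85.54241626475945 [-0.3   0.24 -0.26] [ 608.  -160.5  294.9]
```

View pics/s4.png

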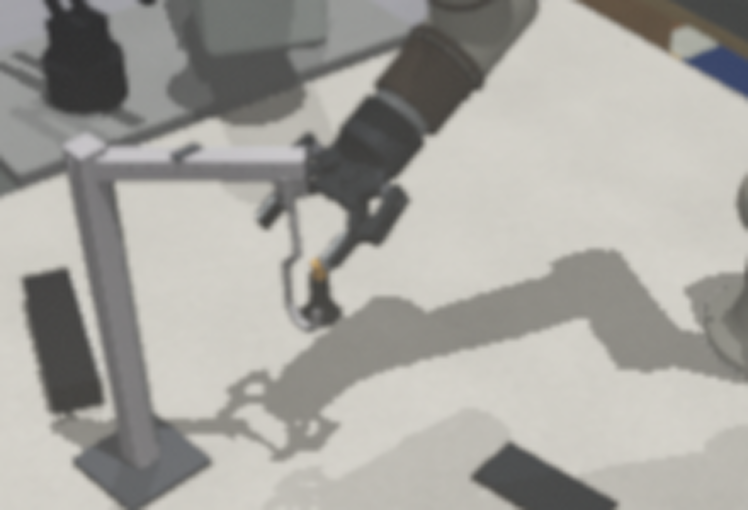

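The hook hangs still: its position varied by about ±1 mm for 0.75 s, free between the fully open fingers. The view shows the fingers at (265,210) and (385,215), clear of the hook. I'll back out along the tool axis.

Emit:
arm_command(
  increments=[
    [[0, 0, 0], [-30, -4, 18], 0],
    [[0, 0, 0], [-65, -9, 38], 0],
    [[0, 0, 0], [-100, -13.5, 58], 0],
    [[0, 0, 0], [-130, -5, 70], 0],
    [[0, 0, 0], [-160, 30, 75], 0],
  ],
)

```text
clock: 7.6
position: [453.2, -142.5, 370.2]
ee_rot: [-0.017, 0.259, 0.054, 0.964]
contact_force: [-0.8, 1.7, -0.1]
gripper_width: 85.1
```

Run:
```python
from h import *
for n in("top","scene"):
    a,d=imaging.get_image(n); cv2.imwrite(f"pics/{n}5.png",a); p=xyz(n,d); m=(d>0)
    q=p[...,:2]-[591,-163]; y=q@[-.134,.991]; x=q@[.991,.134]
    m&=(abs(x)<20)&(abs(y)<80)&(p[...,2]>180)&(p[...,2]<350)
    for z0 in range(192,350,10):
        k=m&(p[...,2]>=z0)&(p[...,2]<z0+10)
        if k.sum()>1: print(n,z0,k.sum(),"y",np.percentile(y[k],[0,20,50,80,100]).round(1),"x",np.median(x[k]).round(1))
    for w,P in (("rest seat",(5,207)),("tip",(27,235)),("back",(-15,243)),("shank",(5,290))):
        print(w,proj(n,np.array([591,-163,0])+P[0]*np.array([-.134,.991,0])+[0,0,P[1]]).round(1))
R=tool_R(-15.3,40); X=np.array([.9646,-.2639,0]); g=np.array([521,201.5,75+30])-68*X
print("pre",delta(R,g-110*R.as_matrix()[:,0]),"grasp",delta(R,g),R.as_matrix()[:,0],readout.read_state()["clock"],g)
a=cv2.imread("pics/scene5.png")[125:190,235:300]; b=cv2.imread("pics/top5.png")[135:200,360:425]
cv2.imwrite("pics/c5.png",cv2.resize(np.hstack([a,b]),None,fx=6,fy=6,interpolation=cv2.INTER_CUBIC))
```

```text
top 202 36 y [-10.3  -6.    1.4   7.5  13. ] x -1.4
top 212 18 y [-15.9 -14.1 -11.   16.   24.1] x -2.4
top 222 9 y [-18.7 -16.5  20.9  25.8  26.6] x -3.1
top 232 13 y [-16.8 -14.8  22.   24.5  26.3] x -1.3
top 242 6 y [-20.  -18.7 -16.  -14.2 -13.2] x -3.8
top 252 4 y [-17.3 -16.5 -14.8 -13.5 -13.3] x -2.8
top 262 5 y [-23.5 -22.9 -20.5 -18.8 -17.7] x -4.0
top 272 9 y [-20.8 -19.9 -16.7 -13.9 -11.3] x -2.7
top 282 11 y [-13.2 -10.1  -7.1  -1.6   5.4] x -2.3
top 292 8 y [-2.2  1.4  3.6  5.   6. ] x -3.7
top 302 7 y [-2.1  0.7  2.7  4.1  4.9] x -3.0
top 312 6 y [-2.1  0.   1.8  3.2  4. ] x -3.0
top 322 5 y [-0.6  0.8  2.1  2.5  2.8] x -2.7
top 332 5 y [0.4 1.3 1.6 2.5 2.7] x -1.1
top 342 3 y [0.8 1.  1.2 1.7 2.1] x -0.4
rest seat [[391.6 176.4]]
tip [[385.  174.7]]
back [[402.2 172.2]]
shank [[398.  168.4]]
scene 192 2 y [-7.1 -5.2 -2.3  0.6  2.6] x 4.6
scene 202 21 y [-14.4  -4.8   2.8  15.9  24.5] x 4.9
scene 212 13 y [-19.8 -14.6  -8.2  22.1  29.5] x 4.1
scene 222 17 y [-19.2 -16.1 -11.   27.9  30.7] x 5.1
scene 232 7 y [-19.3 -16.8 -14.2  26.7  31.2] x 4.3
scene 242 8 y [-19.3 -16.  -14.  -11.7 -10.6] x 3.3
scene 252 8 y [-21.1 -16.6 -14.6 -12.7 -10.8] x 4.9
scene 262 5 y [-20.1 -20.  -16.4 -11.3 -10.8] x 5.0
scene 272 5 y [-13.2 -11.2  -8.5  -7.3  -5.9] x 6.6
scene 282 9 y [-7.7 -2.1  3.   5.8  8.5] x 6.1
scene 292 9 y [0.2 2.9 4.1 6.8 7.8] x 2.7
scene 302 7 y [0.1 1.9 4.  5.3 7.3] x 5.5
scene 312 7 y [0.7 2.  3.4 4.4 5. ] x 3.6
scene 322 8 y [-0.9  0.8  2.4  3.3  5.1] x 3.6
scene 332 9 y [-3.   0.3  0.8  2.9  4.1] x 6.0
scene 342 6 y [-16.4  -2.4  -0.5   1.2   2.2] x 4.0
rest seat [[269.3 184.1]]
tip [[273.2 180.6]]
back [[264.7 173.2]]
shank [[267.9 164.5]]
pre (array([  0.9,   9.8, -22.7]), array([ -62.7,  371.8, -204.1])) grasp (array([  0.9,   9.8, -22.7]), array([  18.6,  349.6, -274.8])) [ 0.73889385 -0.20213848 -0.64278761] 7.7 [455.4072 219.4452 105.    ]
```

View pics/c5.png

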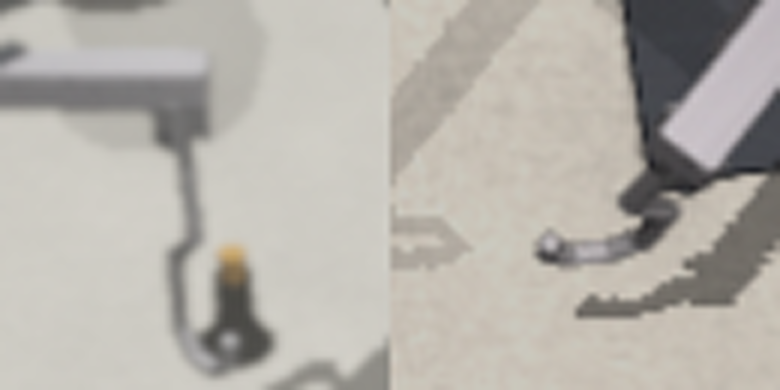

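The crop shows the hook hanging plumb: shank (190,190), seat (215,360) and tip in the left half, with the same in the right half. Its points match my pivot estimate to about 2 mm. Next is the plate.

Emit:
arm_command(
  increments=[
    [[0, 1, -3], [-10, 45, -10], 0],
    [[0.2, 3, -7], [-20, 90, -30], 0],
    [[0.4, 5, -12], [-30, 138, -55], 0],
    [[0.6, 7, -17], [-40, 184, -80], 0],
    [[0.9, 9.8, -22.7], [-48, 230, -105], 0],
  ],
)

```text
clock: 8.2
position: [406.0, -191.2, 357.2]
ee_rot: [0.005, 0.333, -0.054, 0.941]
contact_force: [-1.0, -1.4, 0.5]
gripper_width: 85.3
```

```bash
cat >> h.py <<'E'
def plate(n="top"):
    a,d=imaging.get_image(n); p=xyz(n,d)[d>0]; return a,p
E
python3 - <<'E'
from h import *
R=tool_R(-15.3,40); X=np.array([.9646,-.2639,0]); g=np.array([521.3,201.9,75+30])-68*X
print("pre",delta(R,g-110*R.as_matrix()[:,0]),"grasp",delta(R,g),readout.read_state()["clock"])
E
```

```text
pre (array([ 1.7,  0.8, -9.3]), array([ -17.6,  429.4, -193.7])) grasp (array([ 1.7,  0.8, -9.3]), array([  63.7,  407.2, -264.4])) 8.2
```

Run:
```python
from h import *
s=readout.read_state(); print(s["joints"].round(3),s["joint_vel"].round(2),s["position"])
a,d=imaging.get_image("top"); cv2.imwrite("pics/t6.png",a)
```

```text
[-0.041 -0.396 -0.823  0.257 -0.263 -1.838] [ 0.03 -0.11 -0.61  1.97  0.26 -2.17] [ 406.01839645 -191.15555876  357.16420377]
```

View pics/t6.png

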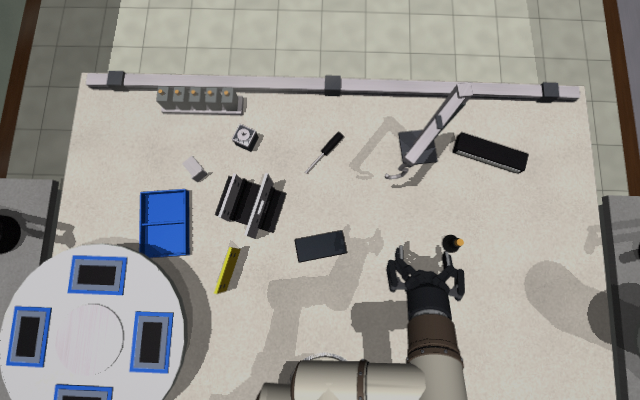

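The wrist was close to its singular pose (joint 5 at -0.26, against a limit of -0.16), which took the arm off its path. The picture shows the gripper at (425,275), clear of the cup (453,243), and nothing has been disturbed. I'll use a steeper 70° pitch.

```bash
cat > pl.py <<'E'
from h import *
R=tool_R(-15.3,70); X=np.array([.9646,-.2639,0]); g=np.array([521.3,201.9,75+28])-62*X
s=readout.read_state()
print("pre",delta(R,g-110*R.as_matrix()[:,0]),"grasp",delta(R,g),s["clock"],s["joints"].round(2),s["position"].round(1),s["gripper_width"])
E
python3 pl.py
```

```text
pre (array([ 7.4, 30.2, -9.5]), array([  26.1,  417.8, -168.3])) grasp (array([ 7.4, 30.2, -9.5]), array([  62.4,  407.9, -271.6])) 8.25 [-0.04 -0.4  -0.83  0.27 -0.26 -1.85] [ 405.4 -191.4  356.8] 85.64519115046008
```

Emit:
arm_command(
  increments=[
    [[1.5, 6, -2], [0, 10, 0], 0],
    [[3, 13, -4], [0, 30, 0], 0],
    [[4.5, 19, -6], [5, 60, -5], 0],
    [[6, 25, -8], [10, 90, -10], 0],
    [[7.4, 30.2, -9.5], [15, 130, -20], 0],
  ],
)

```text
clock: 8.75
position: [420.9, -59.2, 337.5]
ee_rot: [0.078, 0.57, -0.108, 0.811]
contact_force: [1.1, -1.0, 0.0]
gripper_width: 85.0
```

```bash
python3 pl.py
```

```text
pre (array([-0.3, -0.2, -0. ]), array([  10.6,  285.7, -149. ])) grasp (array([-0.3, -0.2, -0. ]), array([  46.9,  275.8, -252.3])) 8.75 [ 0.39 -0.23 -0.54  0.25 -0.99 -2.34] [420.9 -59.2 337.5] 85.04251002130037
```

Emit:
arm_command(
  increments=[
    [[0, 0, 0], [2, 45, -20], 0],
    [[0, 0, 0], [4, 93, -40], 0],
    [[0, 0, 0], [6, 141, -65], 0],
    [[0, 0, 0], [8, 187, -90], 0],
    [[-0.3, -0.2, 0], [9, 232, -115], 0],
  ],
)

```text
clock: 9.25
position: [429.2, 165.4, 226.8]
ee_rot: [0.076, 0.569, -0.108, 0.811]
contact_force: [0.8, -0.6, 0.5]
gripper_width: 85.2
```

```bash
python3 pl.py
```

```text
pre (array([-0. , -0.1, -0.1]), array([  2.3,  61. , -38.3])) grasp (array([-0. , -0.1, -0.1]), array([  38.6,   51.1, -141.7])) 9.25 [ 0.91 -0.02 -0.73  0.46 -0.78 -3.06] [429.2 165.4 226.8] 85.17952834297732
```

Joint 6 is near its limit. I'll take the equivalent half turn about the tool axis, in the direction that raises joint 6.

Emit:
arm_command(
  increments=[
    [[-2.8, 0.77, 8.0], [0, 10, -5], 0],
    [[-5.6, 1.53, 16.0], [1, 20, -10], 0],
    [[-8.4, 2.3, 24.0], [1, 30, -10], 0],
    [[-11.2, 3.06, 32.0], [2, 40, -10], 0],
    [[-14.0, 3.83, 40.0], [2, 50, -10], 0],
  ],
)

```text
clock: 9.75
position: [431.1, 216.0, 215.9]
ee_rot: [-0.227, 0.571, 0.108, 0.782]
contact_force: [0.5, -0.0, 0.3]
gripper_width: 85.4
```

Emit:
arm_command(
  increments=[
    [[-2.8, 0.77, 8.0], [0, 0, 0], 0],
    [[-5.6, 1.53, 16.0], [0, 0, 0], 0],
    [[-8.4, 2.3, 24.0], [0, 0, 0], 0],
    [[-11.2, 3.06, 32.0], [0, 0, 0], 0],
    [[-14.0, 3.83, 40.0], [0, 0, 0], 0],
  ],
)

```text
clock: 10.25
position: [431.1, 216.2, 215.3]
ee_rot: [-0.497, 0.493, 0.309, 0.643]
contact_force: [-0.2, 0.0, 0.0]
gripper_width: 85.3
```

Emit:
arm_command(
  increments=[
    [[-2.8, 0.77, 8.0], [0, 0, 0], 0],
    [[-5.6, 1.53, 16.0], [0, 0, 0], 0],
    [[-8.4, 2.3, 24.0], [0, 0, 0], 0],
    [[-11.2, 3.06, 32.0], [0, 0, 0], 0],
    [[-14.0, 3.83, 40.0], [0, 0, 0], 0],
  ],
)

```text
clock: 10.75
position: [431.0, 216.3, 214.5]
ee_rot: [0.699, -0.347, -0.467, -0.415]
contact_force: [-0.2, -0.3, -0.4]
gripper_width: 85.3
```

```bash
sed -i 's/^R=tool_R(-15.3,70)/R=tool_R(-15.3,70)*Rotation.from_euler("x",180,degrees=True)/' pl.py; python3 pl.py
```

```text
pre (array([-16.3,   4.3,  48.1]), array([  0.5,  10.2, -26. ])) grasp (array([-16.3,   4.3,  48.1]), array([  36.8,    0.2, -129.4])) 10.75 [ 0.98  0.05 -0.69  0.47 -0.79 -0.9 ] [431.  216.3 214.5] 85.30090349474398
```

Emit:
arm_command(
  increments=[
    [[-2.8, 0.77, 8.0], [0, 2, -5], 0],
    [[-5.6, 1.53, 16.0], [0, 4, -10], 0],
    [[-8.4, 2.3, 24.0], [0.5, 6, -15], 0],
    [[-11.2, 3.06, 32.0], [0.5, 8, -20], 0],
    [[-14.0, 3.83, 40.0], [0.5, 10, -26], 0],
  ],
)

```text
clock: 11.25
position: [431.6, 226.6, 187.8]
ee_rot: [0.804, -0.153, -0.56, -0.13]
contact_force: [-0.2, -0.3, 0.3]
gripper_width: 85.6
```

Emit:
arm_command(
  increments=[
    [[-2.3, 0.5, 8.1], [0, 0, 0], 0],
    [[-2.3, 0.5, 8.1], [0, 0, 0], 0],
    [[-2.3, 0.5, 8.1], [0, 0, 0], 0],
    [[-2.3, 0.5, 8.1], [0, 0, 0], 0],
    [[-2.3, 0.5, 8.1], [0, 0, 0], 0],
  ],
)

```text
clock: 11.75
position: [431.7, 226.6, 187.9]
ee_rot: [0.812, -0.108, -0.569, -0.074]
contact_force: [0.2, 0.6, -0.6]
gripper_width: 85.4
```

```bash
python3 pl.py
python3 - <<'E'
from h import *
a,d=imaging.get_image("scene"); cv2.imwrite("pics/s7.png",cv2.resize(a[170:350,280:460],None,fx=3,fy=3,interpolation=cv2.INTER_CUBIC))
E
```

```text
pre (array([ 0.1,  0. , -0.3]), array([-0.3, -0.2,  0.6])) grasp (array([ 0.1,  0. , -0.3]), array([  36. ,  -10.1, -102.7])) 11.75 [ 0.99  0.09 -0.74  0.53 -0.7  -0.08] [431.7 226.6 187.9] 85.38822292042077
```

View pics/s7.png

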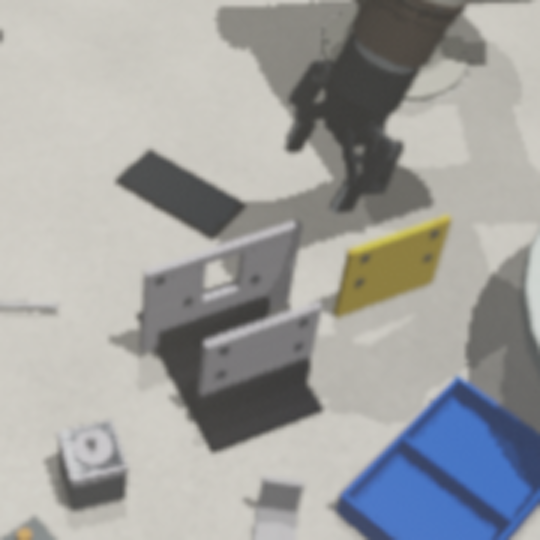

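View: the open jaws at (295,140) and (350,200) straddle the near end of the long plate (295,230), with the yellow part and the blank clear. I'll descend and grip.

Emit:
arm_command(
  increments=[
    [[0, 0, 0], [12, -3.5, -34], 0],
    [[0, 0, 0], [24, -7, -68], 0],
    [[0, 0, -0.3], [36, -10, -103], 0],
    [[0, 0, -0.3], [36, -10, -103], 0],
    [[0, 0, -0.3], [36, -10, -103], 0.3],
  ],
)

```text
clock: 12.3
position: [467.8, 215.3, 84.5]
ee_rot: [0.812, -0.111, -0.569, -0.075]
contact_force: [-0.2, -0.1, 0.5]
gripper_width: 73.1
```

```bash
python3 pl.py
```

```text
pre (array([ 0.2, -0.1,  0.1]), array([-36.4,  11.2, 104. ])) grasp (array([ 0.2, -0.1,  0.1]), array([-0.1,  1.2,  0.7])) 12.3 [ 0.79  0.27 -0.91  0.98 -0.37 -0.4 ] [467.8 215.3  84.5] 73.13319439820732
```

Emit:
arm_command(
  increments=[
    [[0, 0, 0], [0, 0, 0], 0.6],
    [[0, 0, 0], [0, 0, 0], 0.8],
    [[0, 0, 0], [0, 0, 0], 0.9],
    [[0, 0, 0], [0, 0, 0], 1],
    [[0, 0, 0], [0, 0, 0], 1],
  ],
)

```text
clock: 12.8
position: [468.0, 216.5, 85.5]
ee_rot: [0.812, -0.11, -0.568, -0.076]
contact_force: [-4.4, 1.5, 6.1]
gripper_width: 7.4
```

Gripped at 7.4 mm opening. Lifting now.

Emit:
arm_command(
  increments=[
    [[0, 0, 0], [0, 0, 5], 1],
    [[0, 0, 0], [0, 0, 20], 1],
    [[0, 0, 0], [0, 0, 40], 1],
    [[0, 0, 0], [0, 0, 65], 1],
    [[0, 0, 0], [0, 0, 95], 1],
  ],
)

```text
clock: 13.3
position: [466.4, 215.3, 179.4]
ee_rot: [0.811, -0.111, -0.57, -0.075]
contact_force: [0.1, 0.1, -3.2]
gripper_width: 7.2
```

```bash
cat > pm.py <<'E'
from h import *
# measure held plate: top-edge points from both cameras; zmin band from argv
import sys
zt=float(sys.argv[1]); cx,cy=map(float,sys.argv[2:4])
for n in("top","scene"):
    a,d=imaging.get_image(n); p=xyz(n,d)[d>0]
    q=p[(abs(p[:,2]-zt)<70)&(np.hypot(p[:,0]-cx,p[:,1]-cy)<115)]
    t=q[abs(q[:,2]-zt)<12]
    if len(t)<10: print(n,len(t)); continue
    # far half of edge (away from gripper)
    c=t[:,:2].mean(0); _,_,V=np.linalg.svd(t[:,:2]-c,full_matrices=False); v=V[0]*np.sign(V[0,0]); s=(t[:,:2]-c)@v
    print(n,len(t),"c",c.round(1),"yaw",np.degrees(np.arctan2(v[1],v[0])).round(1),"farend",(c+v*np.percentile(s,98)).round(1),"z at s",[(round(float(u)),np.percentile(t[abs(s-u)<12][:,2],90).round(1)) for u in np.linspace(s.min(),s.max(),5)])
s=readout.read_state(); print(s["clock"],s["joints"].round(2),s["position"].round(1),s["gripper_width"].round(1),s["contact_force"].round(1))
E
python3 pm.py 235 521 202
```

```text
top 323 c [514.6 197.6] yaw -11.4 farend [602.5 179.8] z at s [(-77, np.float64(236.6)), (-35, np.float64(234.9)), (8, np.float64(235.7)), (51, np.float64(235.7)), (93, np.float64(234.8))]
scene 405 c [516.1 209.5] yaw -16.8 farend [608.5 181.6] z at s [(-86, np.float64(242.4)), (-40, np.float64(241.0)), (6, np.float64(240.7)), (53, np.float64(241.0)), (99, np.float64(240.2))]Traceback (most recent call last):
  File "pm.py", line 13, in <module>
    s=readout.read_state(); print(s["clock"],s["joints"].round(2),s["position"].round(1),s["gripper_width"].round(1),s["contact_force"].round(1))
                                                                                         ^^^^^^^^^^^^^^^^^^^^^^^^
AttributeError: 'float' object has no attribute 'round'
```

Emit:
arm_command(
  increments=[
    [[0, 0, 0], [3, -15, 10], 1],
    [[0, 0, 3], [10, -40, 20], 1],
    [[0, 0, 6], [20, -75, 24], 1],
    [[0, 0, 10], [30, -112, 24], 1],
    [[0, 0, 14], [40, -150, 24], 1],
  ],
)

```text
clock: 13.9
position: [506.9, 67.7, 205.6]
ee_rot: [0.819, -0.008, -0.574, -0.008]
contact_force: [0.8, -0.3, -3.4]
gripper_width: 7.0
```

```bash
sed -i 's/s\["gripper_width"\].round(1)/s["gripper_width"]/' pm.py
cat > tg.py <<'E'
from h import *
import sys
R=tool_R(7.7,70)*Rotation.from_euler("x",180,degrees=True); s=readout.read_state(); r0=Rotation.from_quat(s["ee_rot"])
print("turn",(R*r0.inv()).as_rotvec(degrees=True).round(1))
xg=np.array([.991,.134,0]); yg=np.array([-.134,.991,0])
for w,y,e in (("pre",75,242),("in",5,242),("down",5,206)):
    print(w,(np.array([591,-163.5,e-51+10.5])+y*yg-55.3*xg-s["position"]).round(1))
print(s["clock"],s["joints"].round(2),s["position"].round(1),s["gripper_width"],s["contact_force"].round(1))
E
python3 tg.py
```

```text
turn [-0.2 -0.1  9. ]
pre [  19.2 -164.3   -4.1]
in [  28.6 -233.7   -4.1]
down [  28.6 -233.7  -40.1]
13.9 [ 0.54  0.06 -0.67  0.34 -0.58  0.74] [506.9  67.7 205.6] 7.04968950305592 [ 0.8 -0.3 -3.4]
```

Emit:
arm_command(
  increments=[
    [[0, 0, 2], [4, -35, 0], 1],
    [[0, 0, 4], [8, -75, -1], 1],
    [[0, 0, 6], [12, -110, -2], 1],
    [[0, 0, 8], [16, -140, -3], 1],
    [[-0.2, -0.1, 9], [19, -164, -4], 1],
  ],
)

```text
clock: 14.4
position: [524.0, -98.3, 199.1]
ee_rot: [0.816, 0.054, -0.574, 0.038]
contact_force: [0.0, 0.2, -3.8]
gripper_width: 7.4
```

Emit:
arm_command(
  increments=[
    [[0, 0, 0], [0, 0, 0], 1],
    [[0, 0, 0], [0, 0, 0], 1],
    [[0, 0, 0], [0, 0, 0], 1],
    [[0, 0, 0], [0, 0, 0], 1],
    [[0, 0, 0], [0, 0, 0], 1],
  ],
)

```text
clock: 14.9
position: [523.8, -97.5, 199.0]
ee_rot: [0.816, 0.055, -0.574, 0.038]
contact_force: [0.3, -0.9, -1.9]
gripper_width: 7.0
```

```bash
python3 tg.py; python3 pm.py 256 581 -89
python3 - <<'E'
from h import *
a,d=imaging.get_image("scene"); b,_=imaging.get_image("top")
cv2.imwrite("pics/c8.png",cv2.resize(np.hstack([a[120:250,210:340],b[110:240,340:470]]),None,fx=3,fy=3,interpolation=cv2.INTER_CUBIC))
E
```

```text
turn [ 0.  -0.3  0. ]
pre [2.4 0.9 2.5]
in [ 11.7 -68.5   2.5]
down [ 11.7 -68.5 -33.5]
14.9 [ 0.12  0.11 -0.5  -0.01 -0.62  1.6 ] [523.8 -97.5 199. ] 7.020775777348141 [ 0.3 -0.9 -1.9]
top 257 c [584.6 -90. ] yaw 0.2 farend [664.  -89.7] z at s [(-86, np.float64(265.8)), (-44, np.float64(255.7)), (-2, np.float64(256.4)), (39, np.float64(254.2)), (81, np.float64(254.7))]
scene 321 c [556.1 -95.2] yaw 2.6 farend [666.  -90.2] z at s [(-72, np.float64(262.7)), (-25, np.float64(261.4)), (21, np.float64(254.5)), (68, np.float64(255.1)), (115, np.float64(252.1))]
15.0 [ 0.12  0.11 -0.5  -0.01 -0.62  1.6 ] [523.9 -97.7 199.2] 6.859712496452162 [ 0.4  0.2 -3.6]
```

View pics/c8.png

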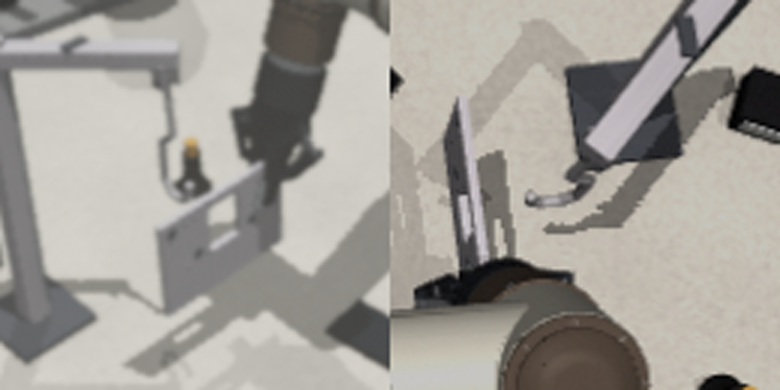

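The view shows the plate held level at +y of the hook, in front of the tip; left crop: hole (222,215), hook (175,190). The plate's yaw reading was skewed by gripper points, so I'll re-measure using only the free half.

```bash
cat > pe.py <<'E'
from h import *
xg=np.array([.991,.134]); yg=np.array([-.134,.991])
for n in("top","scene"):
    a,d=imaging.get_image(n); p=xyz(n,d)[d>0]; q=p[:,:2]-[591,-163.5]; lx=q@xg; ly=q@yg
    m=(lx>-20)&(lx<110)&(ly>10)&(ly<130)&(p[:,2]>120)&(p[:,2]<275); lx,ly,z=lx[m],ly[m],p[m,2]
    t=z>np.percentile(z,97)-8
    f=np.polyfit(lx[t],ly[t],1); g=np.polyfit(lx[t],z[t],1); print(n,t.sum(),"edge: y at x0",f[1].round(1),"slope deg",np.degrees(np.arctan(f[0])).round(1),"far x",np.percentile(lx,99).round(1),"z",g[1].round(1),"tilt deg",np.degrees(np.arctan(g[0])).round(1))
    u=abs(lx-70)<15; b=np.polyfit(z[u],ly[u],1); print("  lean deg",np.degrees(np.arctan(b[0])).round(1))
E
python3 pe.py
```

```text
top 149 edge: y at x0 72.8 slope deg -0.1 far x 85.4 z 253.5 tilt deg -0.5
  lean deg -1.8
scene 102 edge: y at x0 75.6 slope deg -0.2 far x 89.7 z 251.5 tilt deg -0.3
  lean deg -0.2
```

Emit:
arm_command(
  increments=[
    [[0, 0, 0], [3, -8, 6], 1],
    [[0, 0, 0], [5, -22, 6.5], 1],
    [[0, 0, 0], [7.5, -39, 6.5], 1],
    [[0, 0, 0], [10, -55, 6.5], 1],
    [[0, 0, 0], [12, -68.5, 6.5], 1],
  ],
)

```text
clock: 15.7
position: [536.6, -168.0, 206.3]
ee_rot: [0.816, 0.054, -0.574, 0.038]
contact_force: [-0.3, 0.5, -3.2]
gripper_width: 7.2
```

```bash
python3 tg.py; sed 's/ly>10/ly>-25/' pe.py > pe2.py; python3 pe2.py
```

```text
turn [ 0.  -0.2  0.1]
pre [-10.5  71.4  -4.8]
in [-1.1  2.  -4.8]
down [ -1.1   2.  -40.8]
15.7 [-0.05  0.16 -0.38 -0.1  -0.69  1.82] [ 536.6 -168.   206.3] 7.2076518037111645 [-0.3  0.5 -3.2]
top 171 edge: y at x0 0.1 slope deg 1.3 far x 88.4 z 260.9 tilt deg -0.7
  lean deg -1.4
scene 113 edge: y at x0 -1.6 slope deg 3.4 far x 92.9 z 259.6 tilt deg -1.0
  lean deg -0.3
```

Emit:
arm_command(
  increments=[
    [[0, 0, 0], [-1, 2, -6], 1],
    [[0, 0, 0], [-1, 2, -13], 1],
    [[0, 0, 0], [-1, 2, -20], 1],
    [[0, 0, 0], [-1, 2, -27], 1],
    [[0, 0, 0], [-1, 2, -33], 1],
  ],
)

```text
clock: 16.3
position: [535.6, -166.1, 172.3]
ee_rot: [0.816, 0.054, -0.574, 0.038]
contact_force: [0.6, 0.3, -2.6]
gripper_width: 7.3
```

Emit:
arm_command(
  increments=[
    [[0, 0, 0], [0, 0, -1], 1],
    [[0, 0, 0], [0, 0, -2], 1],
    [[0, 0, 0], [0, 0, -3], 1],
    [[0, 0, 0], [0, 0, -4], 1],
    [[0, 0, 0], [0, 0, -4], 1],
  ],
)

```text
clock: 16.8
position: [535.6, -166.1, 168.4]
ee_rot: [0.816, 0.054, -0.574, 0.038]
contact_force: [-0.3, -1.2, -2.9]
gripper_width: 7.0
```

```bash
python3 tg.py; python3 pe2.py
```

```text
turn [ 0.  -0.2  0.2]
pre [-9.4 69.5 33.1]
in [-0.1  0.2 33.1]
down [-0.1  0.2 -2.9]
16.8 [-0.05  0.21 -0.43 -0.11 -0.6   1.83] [ 535.6 -166.1  168.4] 6.969392590408528 [-0.3 -1.2 -2.9]
top 19 edge: y at x0 -17.7 slope deg -8.7 far x 87.7 z 261.5 tilt deg 43.8
  lean deg -2.0
scene 24 edge: y at x0 -11.9 slope deg -25.6 far x 93.0 z 252.1 tilt deg 45.0
  lean deg -1.0
```

Still carrying the full weight, so I'll go on down in 1 mm steps until the load goes over to the hook.

Emit:
arm_command(
  increments=[
    [[0, 0, 0], [0, 0, -1], 1],
    [[0, 0, 0], [0, 0, -2], 1],
    [[0, 0, 0], [0, 0, -2.5], 1],
    [[0, 0, 0], [0, 0, -3], 1],
    [[0, 0, 0], [0, 0, -3], 1],
  ],
)

```text
clock: 17.4
position: [536.0, -166.4, 166.3]
ee_rot: [0.817, 0.054, -0.573, 0.038]
contact_force: [-2.6, -0.7, 2.1]
gripper_width: 7.3
```

Emit:
arm_command(
  increments=[
    [[0, 0, 0], [0, 0, -0.5], 1],
    [[0, 0, 0], [0, 0, -1], 1],
    [[0, 0, 0], [0, 0, -1.5], 1],
    [[0, 0, 0], [0, 0, -2], 1],
    [[0, 0, 0], [0, 0, -2], 1],
  ],
)

```text
clock: 17.9
position: [536.4, -166.9, 165.7]
ee_rot: [0.817, 0.053, -0.572, 0.038]
contact_force: [-7.4, -1.7, 7.4]
gripper_width: 7.2
```

Emit:
arm_command(
  increments=[
    [[0, 0, 0], [-0.3, 0.3, 0.7], 1],
    [[0, 0, 0], [-0.4, 0.4, 1], 0.94],
    [[0, 0, 0], [-0.4, 0.4, 1], 0.92],
    [[0, 0, 0], [-0.4, 0.4, 1], 0.91],
    [[0, 0, 0], [-0.4, 0.4, 1], 0.9],
  ],
)

```text
clock: 18.4
position: [536.7, -166.4, 166.8]
ee_rot: [0.818, 0.053, -0.572, 0.038]
contact_force: [0.0, 0.1, -0.3]
gripper_width: 8.9
```

Emit:
arm_command(
  increments=[
    [[0, 0, 0], [0, 0, 0], 0.89],
    [[0, 0, 0], [0, 0, 0], 0.88],
    [[0, 0, 0], [0, 0, 0], 0.87],
    [[0, 0, 0], [0, 0, 0], 0.86],
    [[0, 0, 0], [0, 0, 0], 0.85],
  ],
)

```text
clock: 18.9
position: [536.7, -166.4, 166.9]
ee_rot: [0.818, 0.053, -0.572, 0.038]
contact_force: [0.3, 0.1, -0.4]
gripper_width: 12.6
```

Emit:
arm_command(
  increments=[
    [[0, 0, 0], [0, 0, 0], 0.84],
    [[0, 0, 0], [0, 0, 0], 0.83],
    [[0, 0, 0], [0, 0, 0], 0.82],
    [[0, 0, 0], [0, 0, 0], 0.81],
    [[0, 0, 0], [0, 0, 0], 0.8],
  ],
)

```text
clock: 19.4
position: [536.7, -166.4, 166.9]
ee_rot: [0.818, 0.053, -0.572, 0.038]
contact_force: [-0.2, 0.6, -0.7]
gripper_width: 16.7
```

```bash
cat > mon.py <<'E'
from h import *
import sys
xg=np.array([.991,.134]); yg=np.array([-.134,.991])
for i in range(int(sys.argv[1])):
    a,d=imaging.get_image("scene"); p=xyz("scene",d)[d>0]; q=p[:,:2]-[591,-163.5]; lx=q@xg; ly=q@yg; z=p[:,2]
    m=(lx>45)&(lx<110)&(abs(ly)<60)&(z>80)&(z<260); t=m&(z>np.percentile(z[m],97)-8)
    b=np.polyfit(z[m],ly[m],1); g=np.polyfit(lx[t],z[t],1); f=np.polyfit(lx[t],ly[t],1)
    print(round(float(readout.read_state()["clock"]),2),"edge y@70",np.polyval(f,70).round(1),"yaw",np.degrees(f[0]).round(1),"z@0",g[1].round(1),"tilt",np.degrees(g[0]).round(1),"lean",np.degrees(b[0]).round(1),"far",np.percentile(lx[m],99).round(1))
s=readout.read_state(); print(s["gripper_width"],s["contact_force"].round(1))
b,_=imaging.get_image("top")
cv2.imwrite(sys.argv[2],cv2.resize(np.hstack([a[120:250,210:340],b[110:240,340:470]]),None,fx=3,fy=3,interpolation=cv2.INTER_CUBIC))
E
python3 mon.py 10 pics/c9.png
```

```text
19.45 edge y@70 -0.4 yaw -4.2 z@0 221.7 tilt -1.7 lean 0.8 far 93.3
19.5 edge y@70 -0.2 yaw -3.3 z@0 219.2 tilt -0.3 lean 0.3 far 93.3
19.55 edge y@70 0.4 yaw -2.8 z@0 217.9 tilt 0.8 lean 0.4 far 93.6
19.6 edge y@70 0.5 yaw -2.3 z@0 220.1 tilt -1.3 lean 0.5 far 93.1
19.65 edge y@70 0.9 yaw -2.0 z@0 218.5 tilt 0.1 lean 0.5 far 93.2
19.7 edge y@70 1.2 yaw -0.8 z@0 217.3 tilt 1.3 lean 0.4 far 93.3
19.75 edge y@70 0.9 yaw -0.9 z@0 220.2 tilt -1.5 lean 0.3 far 93.1
19.8 edge y@70 0.5 yaw -3.5 z@0 220.2 tilt -0.7 lean 0.7 far 93.5
19.85 edge y@70 -0.2 yaw -2.5 z@0 216.1 tilt 2.0 lean 0.4 far 93.8
19.9 edge y@70 0.1 yaw -2.6 z@0 215.5 tilt 2.7 lean 0.5 far 93.6
17.04210676186291 [-1.   0.4 -0.2]
```

View pics/c9.png

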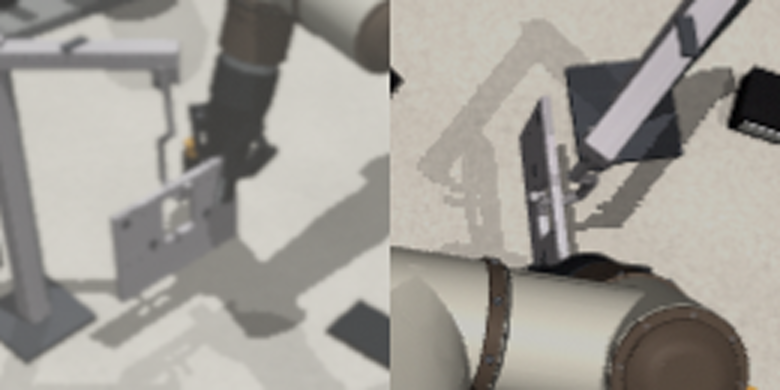

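The view shows the plate hanging in the hook: hook tip through the hole at left (180,205), hook bar at right (545,190), open fingers straddling the near end. It is level and nearly still. I'll open fully and retract along the tool axis.

Emit:
arm_command(
  increments=[
    [[0, 0, 0], [0, 0, 0], 0.75],
    [[0, 0, 0], [0, 0, 0], 0.65],
    [[0, 0, 0], [0, 0, 0], 0.5],
    [[0, 0, 0], [0, 0, 0], 0.3],
    [[0, 0, 0], [0, 0, 0], 0.1],
  ],
)

```text
clock: 20.45
position: [536.7, -166.4, 166.9]
ee_rot: [0.818, 0.053, -0.572, 0.038]
contact_force: [0.4, -0.4, 0.2]
gripper_width: 70.6
```

Emit:
arm_command(
  increments=[
    [[0, 0, 0], [0, 0, 0], 0],
    [[0, 0, 0], [-5, -0.6, 14], 0],
    [[0, 0, 0], [-13, -1.8, 36], 0],
    [[0, 0, 0], [-23, -3, 64], 0],
    [[0, 0, 0], [-35, -4.6, 95], 0],
  ],
)

```text
clock: 20.95
position: [501.0, -170.9, 262.2]
ee_rot: [0.817, 0.053, -0.573, 0.038]
contact_force: [0.5, 0.3, 0.0]
gripper_width: 85.4
```

Emit:
arm_command(
  increments=[
    [[0, 0, 0], [-20, -2, 20], 0],
    [[0, 0, 0], [-50, -5, 30], 0],
    [[0, 0, 0], [-80, -8, 30], 0],
    [[0, 0, 0], [-80, -8, 30], 0],
    [[0, 0, 0], [-80, -8, 30], 0],
  ],
)

```text
clock: 21.45
position: [420.8, -179.1, 292.7]
ee_rot: [0.818, 0.053, -0.572, 0.038]
contact_force: [-0.4, -0.2, -0.2]
gripper_width: 84.9
```

```bash
python3 mon.py 18 pics/c10.png
python3 - <<'E'
from h import *
a,d=imaging.get_image("top"); p=xyz("top",d)[d>0]; q=p[(p[:,0]>470)&(p[:,0]<630)&(p[:,1]>250)&(p[:,1]<330)&(p[:,2]>110)&(p[:,2]<130)]
print("blank",cv2.minAreaRect(q[:,:2].astype(np.float32)),q[:,2].mean())
E
```

```text
21.5 edge y@70 0.6 yaw -4.3 z@0 221.0 tilt -2.0 lean 0.3 far 93.4
21.55 edge y@70 0.7 yaw -2.3 z@0 219.1 tilt -0.2 lean 0.5 far 93.6
21.6 edge y@70 0.4 yaw -2.7 z@0 218.3 tilt 0.6 lean 0.6 far 93.7
21.65 edge y@70 0.5 yaw -2.0 z@0 219.2 tilt -0.6 lean 0.4 far 93.4
21.7 edge y@70 0.4 yaw -1.4 z@0 220.6 tilt -1.2 lean 0.6 far 93.5
21.75 edge y@70 0.3 yaw -2.2 z@0 217.9 tilt 0.3 lean 0.7 far 93.5
21.8 edge y@70 0.5 yaw 0.9 z@0 218.4 tilt 0.1 lean 0.9 far 92.9
21.85 edge y@70 0.3 yaw -2.2 z@0 221.1 tilt -1.3 lean 0.6 far 93.4
21.9 edge y@70 -0.4 yaw -2.0 z@0 217.8 tilt 0.6 lean 0.5 far 92.8
21.95 edge y@70 -0.3 yaw -1.3 z@0 219.7 tilt -0.7 lean 0.6 far 93.6
22.0 edge y@70 -0.7 yaw -1.7 z@0 220.3 tilt -1.3 lean 0.5 far 93.6
22.05 edge y@70 0.3 yaw -0.8 z@0 218.5 tilt 0.6 lean 0.9 far 92.9
22.1 edge y@70 0.1 yaw -0.6 z@0 218.4 tilt 0.1 lean 0.6 far 93.6
22.15 edge y@70 0.4 yaw -2.5 z@0 219.1 tilt -0.2 lean 0.6 far 93.1
22.2 edge y@70 0.6 yaw -2.6 z@0 217.4 tilt 1.1 lean 0.6 far 93.6
22.25 edge y@70 0.7 yaw -1.0 z@0 216.7 tilt 1.4 lean 0.7 far 93.6
22.3 edge y@70 0.3 yaw -0.9 z@0 219.5 tilt -0.6 lean 0.4 far 93.2
22.35 edge y@70 0.2 yaw -1.2 z@0 219.2 tilt -0.1 lean 0.4 far 93.1
85.48557703288233 [-0.1 -0.7  0.2]
blank ((545.4608764648438, 287.5228271484375), (10.386100769042969, 129.67514038085938), 75.34545135498047) 119.21978069627637
```

View pics/c10.png

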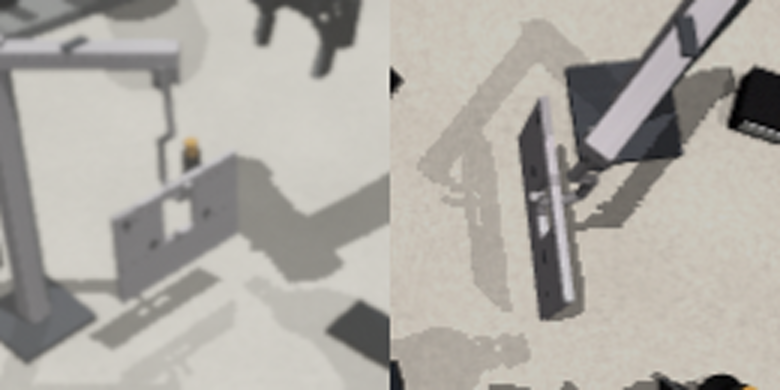

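The plate hangs free and level in the hook at left (180,200), still to about 1 mm. The gripper is clear and the blank is unmoved, so I'm handing in.

```bash
python3 -c "
from bench import arm,readout
print(arm.job_done(),readout.read_state()['clock'])"
```

```text
the job is handed in; nothing more can be done
the job is handed in; nothing more can be done
```

The long plate now hangs by its hole in the hook, and I handed the job in just after 22.4 s on the robot's clock (limit 69 s). The hand-in reported no verdict.

- **Stopping the hook:** I closed the gripper on the hook's shank and opened it slowly. With the fingers fully open, the hook's seat moved only about 1 mm over 0.75 s. The fingers had been nearly clear for about 1 s before that, with the plates still in the stand.
- **Hanging the plate:** I gripped the near end of the plate, lifted it out of the stand, turned it about 23° and took it over the hook's tip. I then lowered it until the force showed the load passing to the hook, opened slowly and backed away.
- **Last checks:**
  - The plate's top edge is at about 219 mm, so the top of the hole is about 2 mm from the expected seat height.
  - It leans and tilts by no more than about 2°, and its edge moved by no more than about 1.5 mm over 0.9 s.
  - The gripper is clear of it.
  - The shorter plate is within about 1 mm of where it started. I did not measure the bystanders; the arm only passed above them.
- **What went wrong:** One move strayed when the wrist came close to its singular pose, but it touched nothing. I continued with a steeper tool angle. Joint 6 then came close to its limit, so I turned the tool half a turn to the equivalent grasp. One plate yaw reading was thrown off by gripper points in view; measuring only the free half of the plate gave a yaw within 0.2° of the target.

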